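Uncap a ball-mill jar of unknown thread hand

ROBOT

A 6-joint arm with a two-finger parallel gripper is mounted at the origin on the work surface. World frame = base frame: x ahead of the robot, y to its left, z up, the work surface at z = 0. Lengths are in m, angles in rad, forces in N, time in s.
With the tool pointing down it reaches from about 0.375 to 0.9 m from the base axis. Payload 3.1 kg.
Tool frame: the origin (TCP) lies between the finger pads; the fingertips stand manip.finger_overhang ahead of it and the grasp point (between the pads) lies 5 mm behind it (manip.finger_overhang is the distance from the TCP to the fingertips, in m); z points along the fingers, y is the line along which they close (so a half turn about z gives the same grasp; the last joint's range is limited). The gripper opens to 85 mm and grips with 20 to 120 N. Pads are 22 mm wide; open, the fingers measure 114 mm over their backs; the gripper's body (76 mm by 85 mm) begins 54 mm behind the grasp point. The pads swing forward as they close: fully open they stand 13 mm farther back than shut.
Start: joints at [-1.288, 0.527, 1.433, -0, 1.181, -0.178], TCP at [0.278, -0.559, 0.245] pointing down, gripper open.
Joint ranges: [-3.08, 3.08], [-0.75, 2.2], [0.22, 2.44], [-1.43, 4.57], [0, 2.65], [-2.85, 2.85]. Speed limits (rad/s): [2.79, 2.79, 3.14, 3.14, 3.14, 3.14].

INTERFACE

Orientations are given as a unit quaternion [x, y, z, w].
In Python, from station import manip gives the robot as it stands.
- The arm moves only by the tool drive_tool, never from a script. Its argument "plan" is a list of rows, each a list of 7 numbers: the shift along the tool's x, y, z in m, then the turn, a rotation vector about the tool's x, y, z in degrees, then the opening, from -1 (shut) to 1 (fully open). In form: [[x, y, z, wx, wy, wz, gripper], ...]. A call has 1 to 10 rows; each row shifts and turns the commanded pose from where the row before left it, along the tool's axes as they then stand; what a row does not reach is not made up. A row lasts 1/10 s, in which the tool goes at most 50 mm and 8.59 degrees, less where a joint would pass 70% of its speed; a pose out of reach is approached as far as the arm can. A call is refused whole if a number of a shift passes 0.05 or a number of a turn 8.59, either way. A call with a gripper value outside its range is refused whole. The fingers move at their own pace and stop on an object; "newtons" is the grip in N (left out, the last holds). Time passes only in rows, so rows that do not move let the fingers close. It gives the time, the measured TCP pose, the force, the opening and the grip force at its end, in the units of the state.
- manip.sense(): the state, without advancing time (a new reading comes with each control period).
- manip.snapshot(name): name is "side" or "top"; returns a dict with "image" (384x512x3 uint8, red, green, blue), "z_map" (384x512 float32, m along the optical axis (not along the pixel's ray), 0 where there is no reading), "fov_y" (degrees; the focal length in pixels is half the picture's height over the tangent of half this angle, whatever the lens; pixels are square), "cx", "cy" (the principal point, pixels), "extrinsics" (4x4, takes a point from camera to world coordinates). Camera axes: x right, y up, looking along -z (the intrinsics and any distortion apply to the point x, -y, -z); pixel columns grow to the right and rows downward; lengths in m; the calibration is good to about 2 mm. A picture is of the moment at which its call begins.
- manip.sign_off(): hands the job in; it is judged then, once.
The state is a dict: "t": time; "q": joint angles; "qd": joint speeds; "tau": joint torques, N m; "tcp_pos": TCP position; "tool_rot": TCP orientation; "force": force on the tool from outside, world axes, zero at the start; "ft_torque": the same for the moment, N m; "finger_gap": opening from 0.0 (shut) to 1.0 (fully open); "gripper_force": force on a finger pad.
Only numpy, scipy, OpenCV 4.12 (cv2) and the standard library are available. Lean on these libraries where they do the work, as an engineer would, in place of code of your own. Each camera call takes 0.05 s, during which the arm holds its last target. There are 200 camera calls.

TASK

Carry the open steel tray with its three grinding balls, level and without spilling, to the grey mat on the other side of the ball mill, and set it down in the middle of the mat, lined up with it. Then unscrew the cap with the tall round knob from its jar on the mill: its thread may be ordinary or reversed, so try one way and, if the cap does not turn, the other. Finish while still holding that cap in the gripper, upright and lifted at least 5 cm clear above its jar, and leave the flat-capped jar and everything else on the bench alone.

Things in the scene. Friction and masses are not known exactly. Their poses are not given: they have to be found in the camera images.
- tray: open rectangular steel tray, 110 mm long (its x axis) x 56 mm wide (its y axis) x 30 mm high, walls and floor 3 mm, about 0.16 kg; can be gripped from above across its 56 mm width. Origin: centre of its underside, z up. Starts flat on the bench on one side of the mill
- ball0_center (a point): centre of one of three loose steel balls, 15 mm across, lying in the tray
- ball1_center (a point): centre of one of three loose steel balls, 15 mm across, lying in the tray
- ball2_center (a point): centre of one of three loose steel balls, 15 mm across, lying in the tray
- mat: flat grey mat fixed to the bench on the other side of the mill, 170 mm (its x axis) x 120 mm (its y axis), 4 mm thick. Origin: centre of its underside, so its top is 4 mm above
- mill: ball mill fixed to the bench: cream box 170 mm (x) x 270 mm (y), deck 60 mm above the bench, control knobs on its -x side; two steel jars fixed upright on it. Origin: centre of its underside, z up
- jar_p (a point): top centre of the shoulder of the fixed steel jar at the mill's + end (x 0, y +65 mm in the mill's frame), 62 mm across, 100 mm above the bench; a 34 mm neck rises 14 mm more, hidden under the cap. Either jar may bear the knobbed cap
- jar_m (a point): top centre of the shoulder of the fixed steel jar at the mill's - end (x 0, y -65 mm in the mill's frame), 62 mm across, 100 mm above the bench; a 34 mm neck rises 14 mm more, hidden under the cap. Either jar may bear the knobbed cap
- cap: the cap to take off, on either jar: loose aluminium, about 0.14 kg; skirt 56 mm across from 0 to 17 mm above its origin, then a ribbed round knob 44 mm across from 17 to 43 mm, with a thin raised bar along its x axis on top (to 45 mm). Origin: centre of its underside, z up; seated it lies 101 mm above the bench. Screwed shut, its x axis lies along the mill's x axis
- cap_knob (a point): middle of the knob of that cap, 30 mm above the cap's origin. Short coarse thread: free to lift straight off once turned 65 degrees from shut the loosening way, up to a stop near 130 degrees; the other way it stops within 6 degrees. Turns easily, does not rise as it turns. Which way loosens (counter-clockwise or clockwise from above) differs from start to start and cannot be seen
- flat_cap: the cap of the other jar: same skirt, 56 mm across and 17 mm high, with a flat top and no knob; leave it alone. Origin: centre of its underside, 101 mm above the bench
- petri: shallow open glass dish, 90 mm across, 16 mm high; bystander. Origin: centre of its underside
- jar_small: small closed white jar, 42 mm across, 65 mm high; bystander. Origin: centre of its underside
- spatula: slim all-steel lab spatula lying flat, 158 mm long, 14 mm wide, 6 mm thick; bystander. Origin: near the middle of its length, on its underside
- beaker: open glass beaker, 68 mm across, 85 mm high; bystander. Origin: centre of its underside
- bottle1: clear closed reagent bottle, 56 mm across, 140 mm high; bystander. Origin: centre of its underside
- bottle2: another clear reagent bottle of the same size; bystander. Origin: centre of its underside
Not all that is in view belongs to the job. What is shaped like the cap but red or turquoise is not meant.

How it is judged:
By the outcome, as a careful person would: the job done as asked, in the order asked, and still so for the second after the job is handed in, while the arm keeps its last pose, push and grip.
It also fails if it takes over 70 s, if anything falls off the work surface, if the arm or the gripper's body presses on something with over 40 N, if the wrist force passes 120 N, or if a joint passes its speed limit or range.

## Working session

There is one attempt and no reset: what is moved stays moved. The work goes in short steps, Python scripts to look and compute and a tool call to move; the robot and the scene stay as the last step left them, time stands still between calls to the robot, and variables do not carry over. Pictures are saved under pics/ and viewed, at most 10 in all, crops included, and the job is handed in when it is done.

Besides the shell and the picture viewer there is one more tool, called as name(argument=value, ...), one argument or row to a line, values as JSON. drive_tool: Moves the arm, as the interface text tells. Its arguments: {"type":"object","properties":{"plan":{"type":"array"},"newtons":{"type":"number"}},"required":["plan"]}

```bash
ls; mkdir -p pics
cat > h.py <<'E'
import numpy as np, cv2
from station import manip
def snap(n,f=None):
    s=manip.snapshot(n); 
    if f: cv2.imwrite('pics/'+f, s['image'][:,:,::-1])
    return s
def cloud(s):
    z=s['z_map']; H,W=z.shape; f=H/2/np.tan(np.radians(s['fov_y'])/2)
    v,u=np.mgrid[:H,:W]; 
    P=np.stack([(u-s['cx'])/f*z,-(v-s['cy'])/f*z,-z,np.ones_like(z)],-1)@np.array(s['extrinsics']).T
    P=P[...,:3].copy(); P[z==0]=np.nan
    return P
E
python3 - <<'E'
from h import *
for n in('top','side'):
    s=snap(n,n+'1.png'); print({k:(v if k not in('image','z_map') else v.shape) for k,v in s.items()})
    np.savez(n+'1.npz',P=cloud(s),im=s['image'])
print(manip.sense(), manip.finger_overhang)
E
```

```text
pics
{'image': (384, 512, 3), 'z_map': (384, 512), 'fov_y': 44.47311904423826, 'cx': 269.6948592315006, 'cy': 193.2958200423429, 'extrinsics': array([[ 0.10854391,  0.97217906, -0.20757188,  0.3415296 ],
       [-0.99408815,  0.10559639, -0.02526169, -0.00910696],
       [-0.00264004,  0.20908675,  0.97789353,  1.16741039],
       [ 0.        ,  0.        ,  0.        ,  1.        ]])}
{'image': (384, 512, 3), 'z_map': (384, 512), 'fov_y': 51.08096507444667, 'cx': 254.39119425900316, 'cy': 191.78370845100878, 'extrinsics': array([[-0.80210198,  0.46053543, -0.38018354,  0.20724248],
       [-0.59695542, -0.60058974,  0.53191747,  0.53173847],
       [ 0.01663251,  0.65360468,  0.75665334,  0.87539625],
       [ 0.        ,  0.        ,  0.        ,  1.        ]])}
{'t': 0.1, 'q': array([-1.28747899e+00,  5.28399385e-01,  1.43378481e+00, -4.67244110e-06,
        1.18139225e+00, -1.78490244e-01]), 'qd': array([ 0.00117168, -0.00062557, -0.0047275 , -0.00113299, -0.00040617,
        0.00017802]), 'tau': array([ 4.25484095e-04, -4.43304312e+01, -1.78586662e+01, -1.83178704e-04,
        3.87972454e-03, -1.05037165e-05]), 'tcp_pos': array([ 0.27833399, -0.55891003,  0.24441197]), 'tool_rot': array([ 9.73459271e-01,  2.28858176e-01, -5.41223821e-05, -9.90419166e-04]), 'force': array([-0.17669134,  0.55751391,  0.28412363]), 'ft_torque': array([ 2.39009459e-02,  8.00320236e-05, -8.68916530e-02]), 'gripper_force': 0.0, 'finger_gap': 0.999003057669038} 0.014
```

View pics/top1.png

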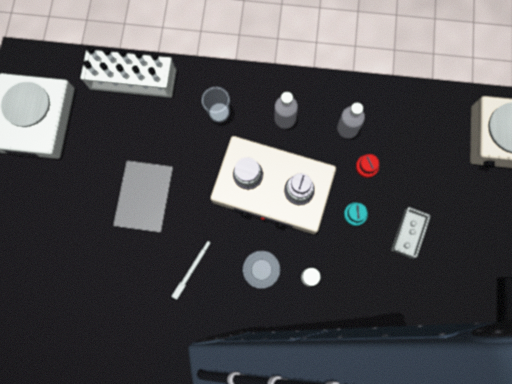

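View pics/side1.png

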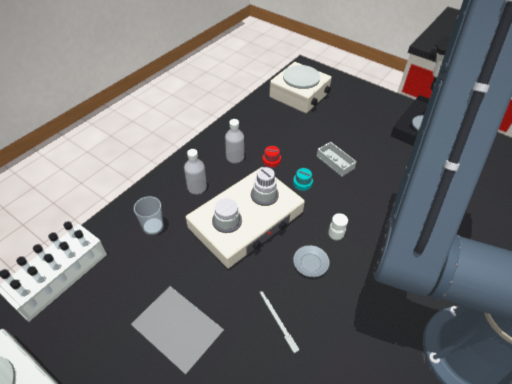

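The top picture shows the mat at about (143,196), the tray with balls at (411,232), the knobbed cap on the right jar at (299,187) and the flat cap at (247,172). The red and turquoise decoys are at (368,165) and (356,213). The side view agrees.

```bash
cat > m.py <<'E'
from h import *
D=np.load('top1.npz');P=D['P'];im=D['im'].astype(int)
def rect(mask,name):
    n,l,st,c=cv2.connectedComponentsWithStats(mask.astype(np.uint8)); k=1+np.argmax(st[1:,4])
    p=P[l==k]; r=cv2.minAreaRect((p[:,:2]*1000).astype(np.float32)); print(name,st[k,4],np.round(r[0],1),np.round(r[1],1),round(r[2],1),'z',np.round(np.nanpercentile(p[:,2],[2,50,98]),4)); return p
v,u=np.mgrid[:384,:512]; g=im.sum(2)
def box(a,b,c,d): return (u>=a)&(u<=b)&(v>=c)&(v<=d)
Z=np.nan_to_num(P[...,2],nan=-1)
rect(box(105,185,150,240)&(g>180),'mat')
rect(box(380,440,200,265)&(Z>.02),'tray_rim')
rect(box(380,440,200,265)&(Z>.012),'tray')
rect(box(200,345,130,240)&(Z>.05)&(Z<.068),'mill')
rect(box(225,265,150,200)&(Z>.112)&(Z<.125),'flatcap')
rect(box(275,325,160,215)&(Z>.135)&(Z<.15),'knobtop')
rect(box(275,325,160,215)&(Z>.112)&(Z<.15),'knobcap')
rect(box(340,385,145,185)&(Z>.008),'red'); rect(box(335,375,195,235)&(Z>.008),'turq')
rect(box(235,290,240,295)&(Z>.006),'petri'); rect(box(295,330,260,295)&(Z>.03),'jars')
rect(box(265,300,85,130)&(Z>.03),'b1'); rect(box(330,370,95,140)&(Z>.03),'b2'); rect(box(195,240,80,130)&(Z>.03),'beaker')
rect(box(165,215,238,305)&(g>250),'spatula')
for a in((143,260),(340,320),(450,180),(60,250)):print(a,P[a[1],a[0]])
E
python3 m.py
python3 - <<'E'
from h import *
im=cv2.imread('pics/top1.png')
a=cv2.resize(im[195:270,370:450],None,fx=5,fy=5,interpolation=2);b=cv2.resize(im[150:225,270:350],None,fx=5,fy=5,interpolation=2)
cv2.imwrite('pics/c1.png',np.hstack([a,b]))
E
```

```text
mat 3298 [544.9 341.7] [117.4 174.7] 83.5 z [-0.0021  0.0033  0.0078]
tray_rim 267 [ 524.9 -333.8] [ 57.3 110.8] 74.5 z [0.0205 0.0282 0.0341]
tray 359 [ 524.9 -333.8] [ 57.3 110.8] 74.5 z [0.0125 0.0266 0.0339]
mill 6299 [603.9  15. ] [270.6 173.1] 79.0 z [0.0539 0.0596 0.0659]
flatcap 444 [616.3  77.8] [53.8 54.2] 57.4 z [0.1129 0.1178 0.1214]
knobtop 313 [591.6 -48.7] [43.7 42.9] 6.4 z [0.1372 0.1437 0.1478]
knobcap 459 [589.1 -50. ] [49.2 53.2] 2.6 z [0.1142 0.1425 0.1472]
red 402 [ 681.2 -216.1] [54.9 49.3] 77.3 z [0.01   0.0406 0.0467]
turq 403 [ 554.8 -194.1] [55.5 48.8] 54.7 z [0.0102 0.0413 0.0471]
petri 746 [397.6  21.4] [86.5 87.6] 6.2 z [0.0062 0.0118 0.0189]
jars 247 [390.1 -96.8] [37.4 38.2] 5.7 z [0.034  0.064  0.0681]
b1 573 [788.9   3.2] [50.2 54.5] 0.4 z [0.0329 0.0943 0.142 ]
b2 588 [ 780.4 -160.5] [55.3 51.4] 71.6 z [0.0346 0.0947 0.1419]
beaker 501 [792.1 178.5] [68. 65.] 7.6 z [0.0325 0.0656 0.0868]
spatula 387 [nan nan] [0. 0.] 0.0 z [-0.004   0.0027  0.0087]
(143, 260) [ 0.38825193  0.31448937 -0.00273117]
(340, 320) [ 2.98126634e-01 -1.80646361e-01  6.92037256e-05]
(450, 180) [ 0.67303689 -0.4324162   0.00199148]
(60, 250) [0.38999511 0.52105977 0.00347384]
```

View pics/c1.png

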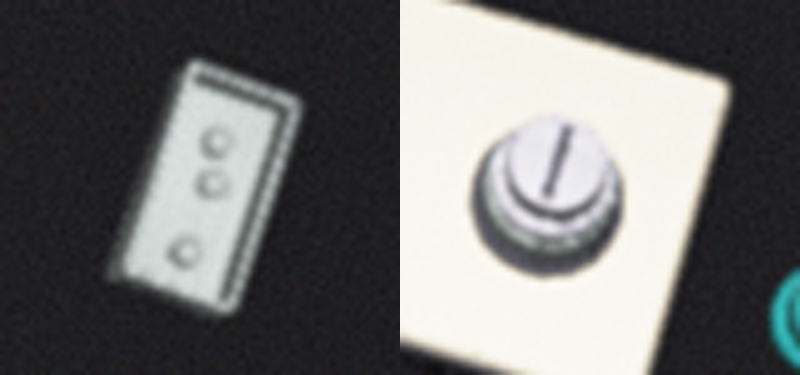

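```bash
cat > m2.py <<'E'
from h import *
import sys
def meas(P,im,which):
    g=im.astype(int).sum(2);Z=np.nan_to_num(P[...,2],nan=-9)
    def near(c,r): return np.hypot(P[...,0]-c[0],P[...,1]-c[1])<r
    def rect(m,name):
        n,l,st,_=cv2.connectedComponentsWithStats(m.astype(np.uint8));k=1+np.argmax(st[1:,4])
        p=P[l==k]; p=p[np.isfinite(p[:,0])]; r=cv2.minAreaRect((p[:,:2]*1000).astype(np.float32))
        print(which,name,len(p),np.round(r[0],1),np.round(r[1],1),round(r[2],1),'z',round(np.median(p[:,2])*1000,1))
    rect(near((.545,.342),.15)&(g>170)&(abs(Z)<.02),'mat')
    rect(near(TR,.1)&(Z>.022)&(Z<.06),'rim')
    rect(near((.592,-.049),.035)&(Z>.136),'knob')
    rect(near((.604,.015),.2)&(Z>.05)&(Z<.07),'mill')
TR=(.525,-.334)
if __name__=='__main__':
    for n in('top','side'):
        D=np.load(n+'1.npz');meas(D['P'],D['im'],n)
E
python3 m2.py
cat >> h.py <<'E'
def psi(q): 
    from scipy.spatial.transform import Rotation as R
    x=R.from_quat(q).as_matrix()[:,0]; return np.degrees(np.arctan2(x[1],x[0]))
def rel(x,y,z,ps=None):
    s=manip.sense();p=s['tcp_pos'];a=psi(s['tool_rot']);d=np.array([x,y,z])-p;c,n=np.cos(np.radians(a)),np.sin(np.radians(a))
    print('psi %.2f'%a,'tool mm x %.1f y %.1f z %.1f'%tuple(1000*np.array([c*d[0]+n*d[1],n*d[0]-c*d[1],-d[2]])),'turn z %.2f'%(0 if ps is None else a-ps),'p',p.round(4),'F',s['force'].round(1),'t',s['t'])
E
python3 -c "
from h import *
rel(.525,-.334,.12,-15.5)"
```

```text
top mat 3306 [549.6 341. ] [126.7 176.9] 88.4 z 3.3
top rim 242 [ 524.9 -333.8] [ 57.3 110.8] 74.5 z 28.7
top knob 312 [591.6 -48.7] [43.7 42.9] 6.4 z 143.7
top mill 6344 [603.9  15. ] [270.6 173.1] 79.0 z 59.6
side mat 9073 [541.9 311.8] [237.5 298.5] 84.2 z 1.1
side rim 199 [ 522.9 -334.6] [ 60.6 111.2] 74.0 z 27.1
side knob 207 [589.7 -49. ] [45.  43.6] 5.1 z 143.3
side mill 4212 [601.   14.6] [270.2 173.5] 79.0 z 59.4
psi 26.46 tool mm x 321.0 y -91.4 z 124.4 turn z 41.96 p [ 0.2783 -0.5589  0.2444] F [-0.2  0.6  0.3] t 0.1
```

```bash
cat > mat.py <<'E'
from h import *
for n,b in(('top',(100,190,150,245)),('side',(120,235,275,378))):
    s=snap(n);P=cloud(s);g=cv2.cvtColor(s['image'],cv2.COLOR_RGB2GRAY)[b[2]:b[3],b[0]:b[1]]
    _,m=cv2.threshold(cv2.GaussianBlur(g,(3,3),0),0,255,cv2.THRESH_OTSU)
    c=max(cv2.findContours(m,0,1)[0],key=cv2.contourArea)[:,0,:]+[b[0],b[2]]
    f=192/np.tan(np.radians(s['fov_y'])/2);E=np.array(s['extrinsics'])
    d=np.c_[(c[:,0]-s['cx'])/f,-(c[:,1]-s['cy'])/f,-np.ones(len(c))]@E[:3,:3].T
    p=E[:3,3]+d*((.004-E[2,3])/d[:,2])[:,None]
    r=cv2.minAreaRect((p[:,:2]*1000).astype(np.float32));print(n,r)
    # least-squares: filled moments
    q=(p[:,:2]*1000).astype(np.float32);M=cv2.moments(q);print('centroid',M['m10']/M['m00'],M['m01']/M['m00'],'ang',np.degrees(.5*np.arctan2(2*M['mu11'],M['mu20']-M['mu02'])),'area',M['m00']/20400)
E
python3 mat.py
```

```text
top ((548.660400390625, 339.3265686035156), (121.4742431640625, 171.20736694335938), 88.54711151123047)
centroid 548.5824213564125 339.1533110988982 ang -1.246352813897849 area 0.9795327641858318
side ((545.9915161132812, 340.0261535644531), (120.31138610839844, 170.1513214111328), 88.4581298828125)
centroid 545.9867411743961 340.0228979203287 ang -1.8532610109984236 area 0.9794846265173435
```

drive_tool(
  plan=[
    [0.02,-0.006,0,0,0,4,1],
    [0.03,-0.01,0,0,0,0,1],
    [0.04,-0.011,0.0,0,0,0,1],
    [0.04,-0.011,0,0,0,0,1],
    [0.04,-0.011,0,0,0,0,1],
    [0.04,-0.011,0,0,0,0,1],
    [0.04,-0.011,0,0,0,0,1],
    [0.03,-0.01,0,0,0,0,1],
    [0.02,-0.006,0,0,0,0,1],
    [0,0,0,0,0,0,1],
  ],
)

```text
t: 1.2
tcp_pos: [0.5235, -0.361, 0.245]
tool_rot: [0.98, 0.197, 0.0, -0.0]
force: [0.1, 0.2, 0.2]
finger_gap: 1.0
gripper_force: 0.0
```

drive_tool(
  plan=[
    [0,0,0.01,0,0,6,1],
    [0,0,0.02,0,0,8,1],
    [0,0,0.02,0,0,8,1],
    [0,0,0.02,0,0,8,1],
    [0,0,0.02,0,0,6,1],
    [0,0,0.02,0,0,2,1],
    [0,0,0.01,0,0,0,1],
    [0,0,0,0,0,0,1],
  ],
)

```text
t: 2.0
tcp_pos: [0.5201, -0.3632, 0.1236]
tool_rot: [0.991, -0.135, -0.002, -0.001]
force: [0.2, -0.0, 0.2]
finger_gap: 1.002
gripper_force: 0.0
```

```bash
python3 -c "
from h import *
rel(.524,-.334,.021,-15.6)"
```

```text
psi -15.54 tool mm x -4.1 y -29.2 z 102.6 turn z 0.06 p [ 0.5201 -0.3632  0.1236] F [ 0.2 -0.   0.2] t 2.0
```

drive_tool(
  plan=[
    [-0.002,-0.014,0.01,0,0,0,1],
    [-0.002,-0.015,0.02,0,0,0,1],
    [0,0,0.02,0,0,0,1],
    [0,0,0.01,0,0,0,1],
    [0,0,0,0,0,0,1],
  ],
)

```text
t: 2.5
tcp_pos: [0.5251, -0.3334, 0.0644]
tool_rot: [0.991, -0.135, -0.001, -0.001]
force: [-0.4, 0.1, 0.2]
finger_gap: 0.999
gripper_force: 0.0
```

```bash
python3 -c "
from h import *
rel(.524,-.334,.021,-15.6)
import m2
s=snap('top','t2.png');s2=snap('side','s2.png')
np.savez('x.npz',a=s['image'],b=s2['image'])
a=cv2.resize(s['image'][190:275,360:460,::-1],(400,340));b=cv2.resize(s2['image'][120:205,290:390,::-1],(400,340));cv2.imwrite('pics/c2.png',np.hstack([a,b]))"
```

```text
psi -15.50 tool mm x -0.9 y 0.9 z 43.4 turn z 0.10 p [ 0.5251 -0.3334  0.0644] F [-0.4  0.1  0.2] t 2.5
```

View pics/c2.png

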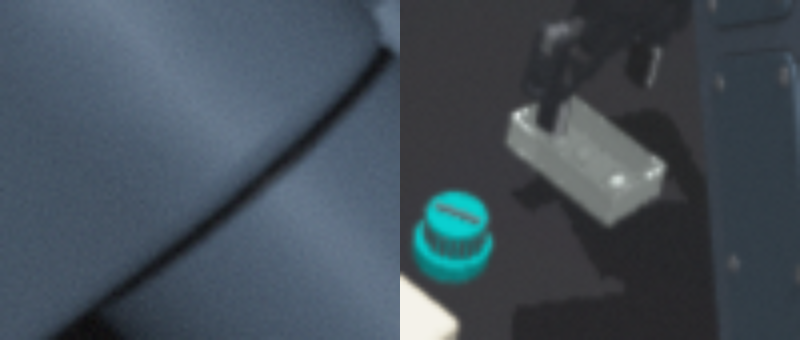

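```bash
cat >> h.py <<'E'
def proj(s,p):
    E=np.linalg.inv(np.array(s['extrinsics']));c=E[:3,:3]@np.array(p)+E[:3,3];f=192/np.tan(np.radians(s['fov_y'])/2)
    return s['cx']-f*c[0]/c[2], s['cy']+f*c[1]/c[2]
E
python3 -c "
from h import *
s=snap('side')
for z in(.05,.063):
  for k in(.0425,.057,-.0425):
    a=np.radians(74.5);u,v=proj(s,(.5251+k*np.cos(a),-.3334+k*np.sin(a),z));print(z,k,'crop',(u-290)*4+400,(v-120)*4)
"
```

```text
0.05 0.0425 crop 547.3393745288513 142.21424072488526
0.05 0.057 crop 533.2339895370908 150.46686365191272
0.05 -0.0425 crop 627.2615049035023 95.4542830284463
0.063 0.0425 crop 550.0534418133684 129.41416197714534
0.063 0.057 crop 535.843498448176 137.6709646701206
0.063 -0.0425 crop 630.5454260884267 82.64364252854625
```

drive_tool(
  plan=[
    [-0.001,0.001,0.012,0,0,0,1],
    [0,0,0.012,0,0,0,1],
    [0,0,0.01,0,0,0,1],
    [0,0,0.006,0,0,0,1],
    [0,0,0.003,0,0,0,1],
    [0,0,0,0,0,0,1],
  ],
)

```text
t: 3.25
tcp_pos: [0.524, -0.3349, 0.0215]
tool_rot: [0.991, -0.135, -0.0, -0.0]
force: [-0.2, 0.0, 0.0]
finger_gap: 0.999
gripper_force: 0.0
```

drive_tool(
  plan=[
    [0,0,0,0,0,0,0.6],
    [0,0,0,0,0,0,0.5],
    [0,0,0,0,0,0,0.4],
    [0,0,0,0,0,0,0.3],
    [0,0,0,0,0,0,0.2],
    [0,0,0,0,0,0,0.1],
    [0,0,0,0,0,0,0],
    [0,0,0,0,0,0,0],
    [0,0,0,0,0,0,0],
  ],
  newtons=30,
)

```text
t: 4.15
tcp_pos: [0.5245, -0.3352, 0.0229]
tool_rot: [0.991, -0.135, 0.0, 0.0]
force: [-0.7, 1.4, 5.5]
finger_gap: 0.649
gripper_force: 33.4
```

drive_tool(
  plan=[
    [0,0,-0.002,0,0,0,0],
    [0,0,-0.004,0,0,0,0],
    [0,0,-0.006,0,0,0,0],
    [0,0,-0.01,0,0,0,0],
    [0,0,-0.015,0,0,0,0],
    [0,0,-0.015,0,0,0,0],
    [0,0,-0.01,0,0,0,0],
    [0,0,-0.005,0,0,0,0],
    [0,0,0,0,0,0,0],
  ],
  newtons=40,
)

```text
t: 5.05
tcp_pos: [0.5247, -0.3355, 0.0907]
tool_rot: [0.991, -0.135, 0.001, 0.001]
force: [-0.4, -0.0, -2.1]
finger_gap: 0.645
gripper_force: 42.9
```

```bash
python3 -c "
from h import *
rel(.547,.340,.23,-1.5)
s2=snap('side','s3.png');P=cloud(s2);m=(np.hypot(P[...,0]-.524,P[...,1]+.334)<.075)
b=cv2.resize(s2['image'][90:205,280:400,::-1],(600,575));cv2.imwrite('pics/c3.png',b)"
```

```text
psi -15.54 tool mm x -159.4 y -656.8 z -139.3 turn z -14.04 p [ 0.5247 -0.3355  0.0907] F [-0.4 -0.  -2.1] t 5.05
```

View pics/c3.png

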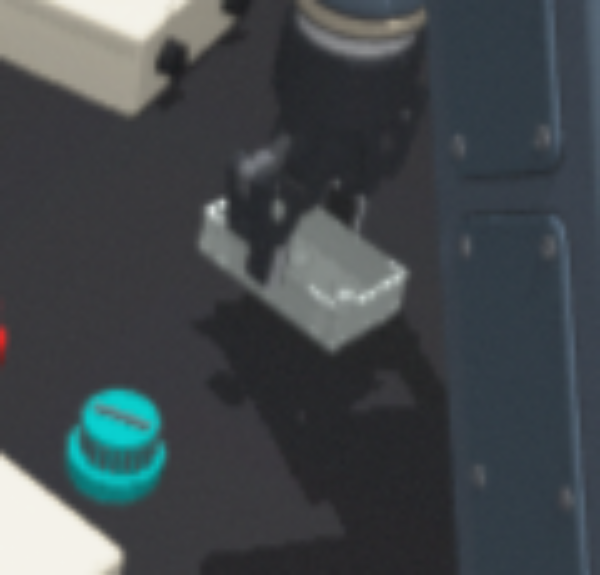

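The tray hangs level in the gripper about 7 cm up (its near edge from (205,240) to (335,350) in the crop), with its contents still inside.

drive_tool(
  plan=[
    [0,0,-0.006,0,0,-1,0],
    [0,0,-0.012,0,0,-2,0],
    [0,0,-0.018,0,0,-2,0],
    [0,0,-0.02,0,0,-2,0],
    [0,0,-0.02,0,0,-2,0],
    [0,0,-0.02,0,0,-2,0],
    [0,0,-0.018,0,0,-2,0],
    [0,0,-0.014,0,0,-1,0],
    [0,0,-0.008,0,0,0,0],
    [0,0,-0.004,0,0,0,0],
  ],
)

```text
t: 6.1
tcp_pos: [0.5242, -0.3351, 0.2297]
tool_rot: [1.0, -0.014, 0.0, 0.0]
force: [0.0, -0.4, -1.9]
finger_gap: 0.645
gripper_force: 42.9
```

```bash
python3 -c "
from h import *
rel(.547,.340,.23,-1.5)"
```

```text
psi -1.56 tool mm x 4.4 y -675.5 z -0.3 turn z -0.06 p [ 0.5242 -0.3351  0.2297] F [ 0.  -0.4 -1.9] t 6.1
```

drive_tool(
  plan=[
    [0,-0.006,0,0,0,0,0],
    [0,-0.012,0,0,0,0,0],
    [0,-0.018,0,0,0,0,0],
    [0,-0.024,0,0,0,0,0],
    [0,-0.03,0,0,0,0,0],
    [0,-0.03,0,0,0,0,0],
    [0,-0.03,0,0,0,0,0],
    [0,-0.03,0,0,0,0,0],
    [0,-0.03,0,0,0,0,0],
    [0,-0.03,0,0,0,0,0],
  ],
)

```text
t: 7.1
tcp_pos: [0.5296, -0.0921, 0.2288]
tool_rot: [1.0, -0.013, -0.001, -0.001]
force: [0.1, -1.3, -1.5]
finger_gap: 0.646
gripper_force: 42.9
```

drive_tool(
  plan=[
    [0,-0.03,0,0,0,0,0],
    [0,-0.03,0,0,0,0,0],
    [0.001,-0.03,0,0,0,0,0],
    [0.001,-0.03,0,0,0,0,0],
    [0.001,-0.03,0,0,0,0,0],
    [0.001,-0.03,0,0,0,0,0],
    [0,-0.03,0,0,0,0,0],
    [0,-0.03,0,0,0,0,0],
    [0,-0.03,0,0,0,0,0],
    [0,-0.03,0,0,0,0,0],
  ],
)

```text
t: 8.1
tcp_pos: [0.5408, 0.207, 0.2287]
tool_rot: [1.0, -0.013, -0.001, 0.0]
force: [0.9, -0.0, -2.0]
finger_gap: 0.645
gripper_force: 42.9
```

drive_tool(
  plan=[
    [0,-0.03,0,0,0,0,0],
    [0,-0.025,0,0,0,0,0],
    [0,-0.022,0,0,0,0,0],
    [0,-0.018,0,0,0,0,0],
    [0,-0.014,0,0,0,0,0],
    [0,-0.01,0,0,0,0,0],
    [0,-0.008,0,0,0,0,0],
    [0,-0.005,0,0,0,0,0],
    [0,-0.003,0,0,0,0,0],
    [0,0,0,0,0,0,0],
  ],
)

```text
t: 9.1
tcp_pos: [0.5465, 0.3394, 0.2293]
tool_rot: [1.0, -0.014, -0.0, 0.0]
force: [0.1, -0.0, -2.1]
finger_gap: 0.646
gripper_force: 42.9
```

```bash
python3 -c "
from h import *
rel(.547,.340,.06,-1.5)"
```

```text
psi -1.56 tool mm x 0.5 y -0.6 z 169.3 turn z -0.06 p [0.5465 0.3394 0.2293] F [ 0.1 -0.  -2.1] t 9.1
```

drive_tool(
  plan=[
    [0,-0.001,0.01,0,0,0,0],
    [0,0,0.02,0,0,0,0],
    [0,0,0.025,0,0,0,0],
    [0,0,0.03,0,0,0,0],
    [0,0,0.03,0,0,0,0],
    [0,0,0.025,0,0,0,0],
    [0,0,0.02,0,0,0,0],
    [0,0,0.012,0,0,0,0],
    [0,0,0.008,0,0,0,0],
    [0,0,0,0,0,0,0],
  ],
)

```text
t: 10.1
tcp_pos: [0.546, 0.3402, 0.0484]
tool_rot: [1.0, -0.014, -0.001, 0.0]
force: [0.4, -0.2, -2.0]
finger_gap: 0.646
gripper_force: 42.9
```

```bash
python3 -c "
from h import *
rel(.547,.340,.027,-1.5)
s2=snap('side','s4.png');t=snap('top')
b=cv2.resize(s2['image'][240:384,100:260,::-1],(480,432));c=cv2.resize(t['image'][140:250,90:200,::-1],(320,432));cv2.imwrite('pics/c4.png',np.hstack([b,c]))
P=cloud(s2);Z=np.nan_to_num(P[...,2],nan=-1)
m=(np.hypot(P[...,0]-.547,P[...,1]-.34)<.075)&(Z>.03)&(Z<.062);p=P[m];print(len(p),cv2.minAreaRect((p[:,:2]*1000).astype(np.float32)))"
```

```text
psi -1.56 tool mm x 1.0 y 0.2 z 21.4 turn z -0.06 p [0.546  0.3402 0.0484] F [ 0.4 -0.2 -2. ] t 10.1
534 ((537.76708984375, 340.9977722167969), (81.7926025390625, 106.60734558105469), 73.45281219482422)
```

View pics/c4.png

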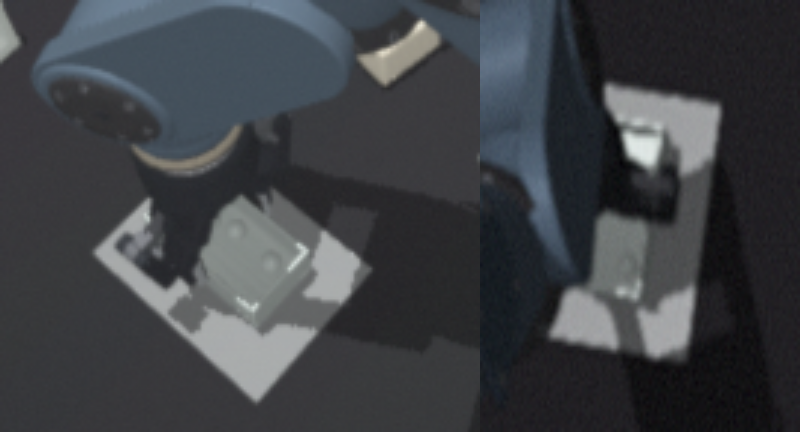

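The tray with its balls hangs over the middle of the mat: two balls show at (235,230) and (270,262) in the crop, and the edges look parallel. I'm lowering it now.

drive_tool(
  plan=[
    [0.001,0,0.005,0,0,0,0],
    [0,0,0.006,0,0,0,0],
    [0,0,0.005,0,0,0,0],
    [0,0,0.003,0,0,0,0],
    [0,0,0.001,0,0,0,0],
    [0,0,0.001,0,0,0,0],
    [0,0,0,0,0,0,0],
  ],
)

```text
t: 10.9
tcp_pos: [0.5474, 0.3406, 0.0282]
tool_rot: [1.0, -0.013, -0.0, 0.0]
force: [-0.2, 0.5, -2.1]
finger_gap: 0.648
gripper_force: 42.9
```

```bash
python3 -c "
from h import *
rel(.547,.340,.027,-1.5)"
```

```text
psi -1.54 tool mm x -0.4 y 0.6 z 1.2 turn z -0.04 p [0.5474 0.3406 0.0282] F [-0.2  0.5 -2.1] t 10.9
```

drive_tool(
  plan=[
    [0,0.0005,0.0007,0,0,0,0],
    [0,0,0.0006,0,0,0,0],
    [0,0,0,0,0,0,0],
  ],
)

```text
t: 11.2
tcp_pos: [0.5474, 0.34, 0.0271]
tool_rot: [1.0, -0.013, 0.0, -0.0]
force: [-0.6, 0.5, -0.9]
finger_gap: 0.645
gripper_force: 43.0
```

drive_tool(
  plan=[
    [0,0,0.0005,0,0,0,0],
    [0,0,0,0,0,0,0],
  ],
)

```text
t: 11.4
tcp_pos: [0.5474, 0.3401, 0.027]
tool_rot: [1.0, -0.013, 0.0, -0.0]
force: [-2.0, -1.5, 1.6]
finger_gap: 0.642
gripper_force: 43.3
```

drive_tool(
  plan=[
    [0,0,0,0,0,0,0.35],
    [0,0,0,0,0,0,0.5],
    [0,0,0,0,0,0,0.7],
    [0,0,0,0,0,0,0.85],
    [0,0,0,0,0,0,1],
    [0,0,0,0,0,0,1],
  ],
)

```text
t: 12.0
tcp_pos: [0.5474, 0.34, 0.0265]
tool_rot: [1.0, -0.013, -0.0, 0.0]
force: [-0.2, 0.3, -0.2]
finger_gap: 1.001
gripper_force: 0.0
```

drive_tool(
  plan=[
    [0,0,-0.005,0,0,0,1],
    [0,0,-0.01,0,0,0,1],
    [0,0,-0.02,0,0,0,1],
    [0,0,-0.035,0,0,0,1],
    [0,0,-0.04,0,0,0,1],
    [0,0,-0.04,0,0,-8,1],
    [0,0,-0.03,0,0,-8,1],
    [0,0,-0.02,0,0,-8,1],
    [0,0,0,0,0,-8,1],
    [0,0,0,0,0,-8,1],
  ],
)

```text
t: 13.0
tcp_pos: [0.5478, 0.3403, 0.2291]
tool_rot: [0.943, 0.332, 0.002, -0.0]
force: [-0.2, -0.5, -0.3]
finger_gap: 0.999
gripper_force: 0.0
```

drive_tool(
  plan=[
    [0,0,0,0,0,-8,1],
    [0,0,0,0,0,-8,1],
    [0,0,0,0,0,-8,1],
    [0,0,0,0,0,-8,1],
    [0,0,0,0,0,-8,1],
    [0,0,0,0,0,0,1],
  ],
)

```text
t: 13.6
tcp_pos: [0.5473, 0.34, 0.2275]
tool_rot: [0.775, 0.632, 0.0, 0.0]
force: [0.4, 0.4, -0.1]
finger_gap: 1.002
gripper_force: 0.0
```

```bash
python3 -c "
from h import *
rel(.5906,-.0489,.23,79)"
```

```text
psi 78.45 tool mm x -372.4 y 120.3 z -2.5 turn z -0.55 p [0.5473 0.34   0.2275] F [ 0.4  0.4 -0.1] t 13.6
```

drive_tool(
  plan=[
    [-0.015,0.005,0,0,0,0,1],
    [-0.03,0.01,0,0,0,0,1],
    [-0.04,0.013,0,0,0,0,1],
    [-0.045,0.014,0,0,0,0,1],
    [-0.045,0.014,0,0,0,0,1],
    [-0.045,0.014,0,0,0,0,1],
    [-0.045,0.014,0,0,0,0,1],
    [-0.045,0.014,0,0,0,0,1],
    [-0.04,0.014,0,0,0,0,1],
    [-0.022,0.008,0,0,0,0,1],
  ],
)

```text
t: 14.6
tcp_pos: [0.5904, -0.0531, 0.227]
tool_rot: [0.777, 0.63, -0.0, 0.001]
force: [0.8, 0.5, -0.4]
finger_gap: 0.997
gripper_force: 0.0
```

drive_tool(
  plan=[
    [0,0,0.01,0,0,0,1],
    [0,0,0.02,0,0,0,1],
    [0,0,0.01,0,0,0,1],
    [0,0,0,0,0,0,1],
  ],
)

```text
t: 15.0
tcp_pos: [0.5887, -0.0475, 0.1846]
tool_rot: [0.775, 0.632, -0.001, -0.002]
force: [-0.9, -0.3, 0.4]
finger_gap: 0.997
gripper_force: 0.0
```

```bash
python3 -c "
from h import *
rel(.5906,-.0489,.135,79)
t=snap('top','t5.png');s=snap('side','s5.png')
P=cloud(t);Z=np.nan_to_num(P[...,2],nan=-1)
m=(np.hypot(P[...,0]-.547,P[...,1]-.34)<.08)&(Z>.024)&(Z<.06);p=P[m];print(len(p),cv2.minAreaRect((p[:,:2]*1000).astype(np.float32)))
b=cv2.resize(s['image'][130:270,160:340,::-1],(450,350));c=cv2.resize(t['image'][140:250,90:200,::-1],(350,350));cv2.imwrite('pics/c5.png',np.hstack([b,c]))
"; python3 mat.py
```

```text
psi 78.45 tool mm x -1.0 y 2.2 z 49.6 turn z -0.55 p [ 0.5887 -0.0475  0.1846] F [-0.9 -0.3  0.4] t 15.0
166 ((564.5641479492188, 339.0164794921875), (57.42251205444336, 76.26171875), 88.17701721191406)
top ((576.2464599609375, 338.82989501953125), (119.21397399902344, 113.06405639648438), 88.54927062988281)
centroid 583.8277956989878 335.70443364003097 ang 67.10715452574401 area 0.49315479071194523
side ((545.9453125, 340.0400695800781), (120.08656311035156, 169.62457275390625), 88.48988342285156)
centroid 545.9671620927345 340.16777966782564 ang -1.604102917634018 area 0.9743600838903256
```

View pics/c5.png

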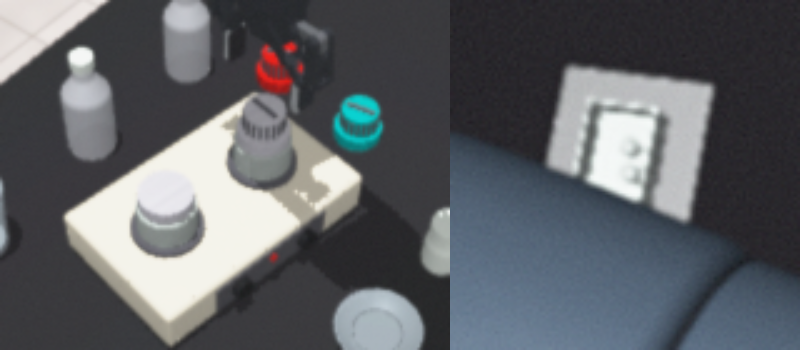

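The tray sits parallel on the mat with balls inside, and the gripper is above the knobbed cap, which is at (265,125) in the crop. I'll check the tray's centring with the side camera while approaching the cap.

drive_tool(
  plan=[
    [-0.001,0.002,0.01,0,0,0,1],
    [0,0,0.015,0,0,0,1],
    [0,0,0.012,0,0,0,1],
    [0,0,0.006,0,0,0,1],
    [0,0,0.004,0,0,0,1],
    [0,0,0,0,0,0,1],
  ],
)

```text
t: 15.8
tcp_pos: [0.5921, -0.0497, 0.1389]
tool_rot: [0.775, 0.632, -0.0, -0.0]
force: [-0.3, -0.2, 1.0]
finger_gap: 0.996
gripper_force: 0.0
```

```bash
python3 -c "
from h import *
rel(.5906,-.0489,.135,79)
s=snap('side')
P=cloud(s);Z=np.nan_to_num(P[...,2],nan=-1)
m=(np.hypot(P[...,0]-.547,P[...,1]-.34)<.08)&(Z>.024)&(Z<.06);p=P[m];print(len(p),cv2.minAreaRect((p[:,:2]*1000).astype(np.float32)))
"
```

```text
psi 78.46 tool mm x 0.5 y -1.6 z 3.9 turn z -0.54 p [ 0.5921 -0.0497  0.1389] F [-0.3 -0.2  1. ] t 15.8
348 ((545.764892578125, 339.2708740234375), (56.68879318237305, 111.36795043945312), 88.36790466308594)
```

drive_tool(
  plan=[
    [0.0005,-0.001,0.0015,0,0,0,0.6],
    [0,0,0,0,0,0,0.4],
    [0,0,0,0,0,0,0.3],
    [0,0,0,0,0,0,0.2],
    [0,0,0,0,0,0,0.1],
    [0,0,0,0,0,0,0],
    [0,0,0,0,0,0,-0.1],
    [0,0,0,0,0,0,-0.2],
    [0,0,0,0,0,0,-0.2],
    [0,0,0,0,0,0,-0.2],
  ],
  newtons=40,
)

```text
t: 16.85
tcp_pos: [0.5915, -0.0492, 0.1384]
tool_rot: [0.775, 0.632, 0.0, 0.0]
force: [-0.4, -0.6, 5.2]
finger_gap: 0.5
gripper_force: 40.5
```

```bash
python3 -c "
from h import *
rel(.5906,-.0489,.135,79);s=manip.sense();print(s['ft_torque'],s['q'])
"
```

```text
psi 78.46 tool mm x 0.1 y -0.9 z 3.4 turn z -0.54 p [ 0.5915 -0.0492  0.1384] F [-0.4 -0.6  5.2] t 16.85
[-0.00828699  0.25789694  0.05559836] [-2.71020063e-01  6.23854818e-01  1.60694717e+00 -6.72890405e-05
  9.10427829e-01 -6.95926963e-02]
```

drive_tool(
  plan=[
    [0,0,0,0,0,-3,-0.2],
    [0,0,0,0,0,-4,-0.2],
    [0,0,0,0,0,-4,-0.2],
    [0,0,0,0,0,-4,-0.2],
    [0,0,0,0,0,0,-0.2],
  ],
)

```text
t: 17.35
tcp_pos: [0.5915, -0.0467, 0.1384]
tool_rot: [0.687, 0.727, 0.002, -0.002]
force: [0.9, 6.3, 6.4]
finger_gap: 0.501
gripper_force: 40.9
```

```bash
python3 -c "
from h import *
rel(.5906,-.0489,.135,79);s=manip.sense();print(s['ft_torque'],s['q'])
"
```

```text
psi 93.25 tool mm x -2.1 y -1.0 z 3.4 turn z 14.25 p [ 0.5915 -0.0467  0.1384] F [0.9 6.3 6.4] t 17.35
[ 1.16604417  0.15250929 -0.69563293] [-0.26955034  0.62373142  1.60737322  0.00655429  0.91139709 -0.3302154 ]
```

CCW is blocked: the torque rose to 0.7 N·m with a side force, so I'm trying clockwise.

drive_tool(
  plan=[
    [0,0,0,0,0,3,-0.2],
    [0,0,0,0,0,4,-0.2],
    [0,0,0,0,0,4,-0.2],
    [0,0,0,0,0,4,-0.2],
    [0,0,0,0,0,4,-0.2],
    [0,0,0,0,0,4,-0.2],
    [0,0,0,0,0,4,-0.2],
    [0,0,0,0,0,0,-0.2],
  ],
)

```text
t: 18.15
tcp_pos: [0.5912, -0.0488, 0.1384]
tool_rot: [0.837, 0.547, 0.0, -0.0]
force: [-1.7, 0.4, 6.4]
finger_gap: 0.505
gripper_force: 40.9
```

```bash
python3 -c "
from h import *
rel(.5906,-.0489,.135,79);s=manip.sense();print(s['ft_torque'],s['q'])
"
```

```text
psi 66.39 tool mm x -0.3 y -0.5 z 3.4 turn z -12.61 p [ 0.5912 -0.0488  0.1384] F [-1.7  0.4  6.4] t 18.15
[ 0.25061506  0.28091184 -0.00028703] [-2.70809683e-01  6.23735070e-01  1.60726315e+00  6.14324304e-04
  9.10953993e-01  1.40965550e-01]
```

drive_tool(
  plan=[
    [0,0,0,0,0,5,-0.2],
    [0,0,0,0,0,7,-0.2],
    [0,0,0,0,0,8,-0.2],
    [0,0,0,0,0,8,-0.2],
    [0,0,0,0,0,8,-0.2],
    [0,0,0,0,0,8,-0.2],
    [0,0,0,0,0,8,-0.2],
    [0,0,0,0,0,8,-0.2],
    [0,0,0,0,0,6,-0.2],
    [0,0,0,0,0,0,-0.2],
  ],
)

```text
t: 19.15
tcp_pos: [0.5927, -0.0489, 0.1385]
tool_rot: [1.0, 0.004, 0.002, -0.0]
force: [1.4, 1.3, 4.2]
finger_gap: 0.499
gripper_force: 40.7
```

```bash
python3 -c "
from h import *
rel(.5906,-.0489,.135,79);s=manip.sense();print(s['ft_torque'],s['q'])
s=snap('side');b=cv2.resize(s['image'][130:230,220:320,::-1],(500,500));cv2.imwrite('pics/c6.png',b)
"
```

```text
psi 0.46 tool mm x -2.1 y -0.1 z 3.5 turn z -78.54 p [ 0.5927 -0.0489  0.1385] F [1.4 1.3 4.2] t 19.15
[ 0.30061388 -0.30658061  0.0351332 ] [-2.70577372e-01  6.24243119e-01  1.60595670e+00  1.13078284e-03
  9.08378004e-01  1.29153367e+00]
```

View pics/c6.png

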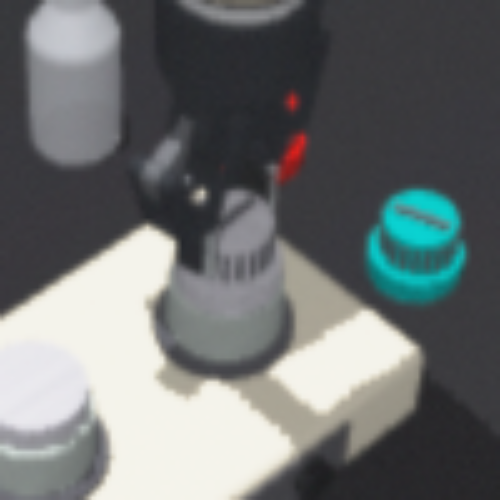

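The bar on the knob at (238,212) now lies across its earlier direction, so the cap has turned freely clockwise by about 90°. Next is a gentle lift.

drive_tool(
  plan=[
    [-0.001,0,-0.002,0,0,0,-0.2],
    [0,0,-0.003,0,0,0,-0.2],
    [0,0,-0.004,0,0,0,-0.2],
    [0,0,0,0,0,0,-0.2],
  ],
)

```text
t: 19.6
tcp_pos: [0.5921, -0.0495, 0.1469]
tool_rot: [1.0, 0.005, 0.002, 0.0]
force: [4.8, 0.5, -2.2]
finger_gap: 0.492
gripper_force: 41.2
```

Lifting freely, with only the cap's weight on the wrist.

drive_tool(
  plan=[
    [0,0,-0.004,0,0,0,-0.2],
    [0,0,-0.006,0,0,0,-0.2],
    [0,0,-0.01,0,0,0,-0.2],
    [0,0,-0.014,0,0,0,-0.2],
    [0,0,-0.016,0,0,0,-0.2],
    [0,0,-0.016,0,0,0,-0.2],
    [0,0,-0.014,0,0,0,-0.2],
    [0,0,-0.01,0,0,0,-0.2],
    [0,0,-0.006,0,0,0,-0.2],
    [0,0,0,0,0,0,-0.2],
  ],
)

```text
t: 20.6
tcp_pos: [0.5904, -0.0493, 0.2438]
tool_rot: [1.0, 0.004, 0.0, 0.0]
force: [0.8, -0.4, -1.8]
finger_gap: 0.503
gripper_force: 41.4
```

drive_tool(
  plan=[
    [0,0,0,0,0,0,-0.2],
    [0,0,0,0,0,0,-0.2],
    [0,0,0,0,0,0,-0.2],
  ],
)

```text
t: 20.9
tcp_pos: [0.59, -0.0491, 0.2422]
tool_rot: [1.0, 0.004, -0.001, -0.0]
force: [-0.9, 0.9, -1.6]
finger_gap: 0.497
gripper_force: 41.4
```

```bash
python3 -c "
from h import *
rel(.5906,-.0489,.135,79)
t=snap('top');s=snap('side')
b=cv2.resize(s['image'][50:250,170:350,::-1],(450,500));c=cv2.resize(s['image'][270:380,110:250,::-1],(350,275));cv2.imwrite('pics/c7.png',np.hstack([b,np.vstack([c,np.zeros((225,350,3),np.uint8)])]))
"
```

```text
psi 0.46 tool mm x 0.6 y -0.2 z 107.2 turn z -78.54 p [ 0.59   -0.0491  0.2422] F [-0.9  0.9 -1.6] t 20.9
```

View pics/c7.png

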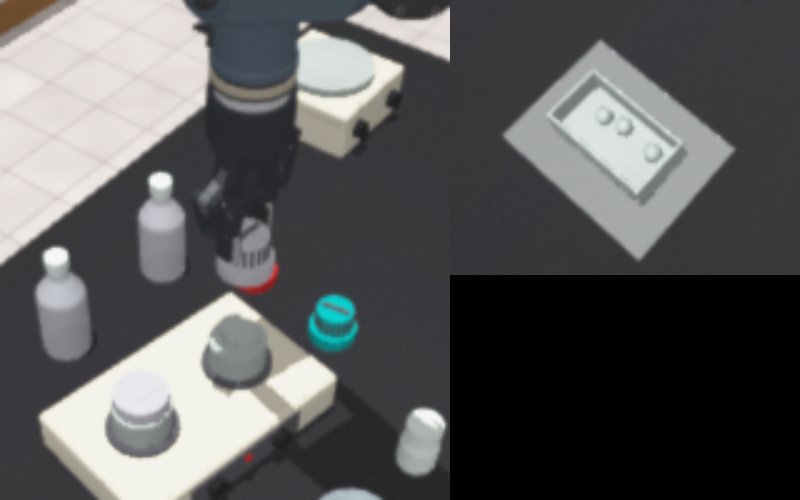

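The cap is held upright at (248,250), about 10 cm above its bare jar at (238,345). The tray, with all three balls, is centred on the mat.

```bash
python3 -c "
from station import manip
print(manip.sign_off())"
```

```text
the job is handed in; nothing more can be done
None
```

The job is done and handed in after about 21 s of arm time: the tray and its three balls are centred and lined up on the mat, and the knobbed cap (it loosened clockwise) is held upright about 10 cm above its jar.

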